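# Thread the ram of a bench stamping stand through both guide bushings

### The arm

A 6-joint arm with a two-finger parallel gripper is mounted at the origin on a cart in front of the work surface, level with it; the furniture and walls round the work are solid. World frame = base frame: x ahead of the robot, y to its left, z up, the work surface at z = 0. Lengths are in m, angles in rad, forces in N, time in s.
With the tool pointing down it reaches from about 0.3 to 0.875 m from the base axis. Payload 6.4 kg.
Tool frame: the origin (TCP) lies midway between the tips of the shut fingers; the grasp point (between the pads) lies 19 mm behind it; y points along the fingers, x is the direction in which the jaws open and shut, and the axes are right-handed (so a half turn about y gives the same grasp; the last joint's range is limited). The gripper opens to 85 mm and grips with 20 to 120 N. Pads are 22 mm wide; open, the fingers measure 114 mm over their backs; the gripper's body (76 mm by 85 mm) begins 54 mm behind the grasp point. The pads swing forward as they close: fully open they stand 13 mm farther back than shut.
Start: joints at [-1.437, 0.181, 1.607, -0, 1.354, -0.206], TCP at [0.192, -0.542, 0.231] pointing down, gripper open.
Joint ranges: [-2.99, 2.99], [-0.89, 2.07], [0.3, 2.58], [-1.14, 4.28], [0, 2.63], [-3.12, 3.12]. Speed limits (rad/s): [2.57, 2.57, 3.01, 3.14, 3.14, 3.14].

### API

Orientations are given as a unit quaternion [w, x, y, z].
In Python, from bench import ctrl gives the robot as it stands.
- The arm moves only by the tool step_arm, never from a script. Its argument "commands" is a list of rows, each a list of 7 numbers: the turn, a rotation vector about the tool's x, y, z in units of 6 degrees (1.0 is 6 degrees), then the shift along the tool's x, y, z in units of 30 mm (1.0 is 30 mm), then the opening, from 0 (shut) to 1 (fully open). A call has 1 to 10 rows; each row shifts and turns the commanded pose from where the row before left it, along the tool's axes as they then stand; what a row does not reach is not made up. A row lasts 1/10 s, in which the tool goes at most 50 mm and 8.59 degrees, less where a joint would pass 70% of its speed; a pose out of reach is approached as far as the arm can. A call with a number of a shift or a turn outside -1 to 1 is refused whole. A call with a gripper value outside its range is refused whole. The fingers move at their own pace and stop on an object; the grip force is fixed at half the most. Time passes only in rows, so rows that do not move let the fingers close. It gives the time, the measured TCP pose, the force and the opening at its end, in the units of the state.
- ctrl.get_obs(): the state, without advancing time (a new reading comes with each control period).
- ctrl.camera(name): name is "scene" or "top" or "wrist"; returns (picture, depth): 420x560x3 uint8, blue, green, red; 420x560 float32, m along the optical axis (not along the pixel's ray), 0 where there is no reading.
- ctrl.get_calibration(name): a dict with "intrinsics" (3x3 intrinsics, pixels), "R" (3x3) and "t" (3): a world point X has camera coordinates R X + t. Camera axes: x right, y down, z forward; pixel columns grow to the right and rows downward; lengths in m; the calibration is good to about 2 mm. A picture is of the moment at which its call begins: read the wrist's pose just before it. get_calibration takes no time and is no camera call; for the wrist camera it gives the pose at the moment of the call.
- ctrl.hand_in(): hands the job in, once; it reports no verdict.
Trained networks look in the newest picture that a camera, given by its name, has taken for a name from the list of things; names that differ only in an ending like _2 or _b are one class to them, and where a whole thing is asked for, a point or a joint stands for the part that bears it (a point fixed in the world has none). Each returns a list of dicts, best first, with "p" (0 to 1); they miss things now and then, are a little off and sometimes report something else, mostly with a low value. They report only what shows in the picture. A call takes as long as a camera call. They do not tell look-alikes from the thing itself.
- ctrl.boxes_of(thing, camera): "point" ([x, y, z] in m, in the coordinates of the camera as it stood for that picture, good to about 4 mm: the middle of the surface that is visible of it).
- ctrl.silhouettes(thing, camera): "pixels" (420x560 bool, what is visible of it).
The state is a dict: "time_s": time; "q": joint angles; "dq": joint speeds; "joint_efforts": joint torques, N m; "eef_pos": TCP position; "eef_rot": TCP orientation; "wrist_force": force on the tool from outside, world axes, zero at the start; "torque": the same for the moment, N m; "opening": opening from 0.0 (shut) to 1.0 (fully open).
Only numpy, scipy, OpenCV 4.12 (cv2) and the standard library are available. Lean on these libraries where they do the work, as an engineer would, in place of code of your own. Each camera call takes 0.05 s, during which the arm holds its last target.

### The job

Take the steel ram with the blue grip out of the wooden rack and thread it, tip down, through the upper brass bushing of the stamping stand and on through the lower one. Finish while still holding it still and upright by its grip, not jammed against the bushings, its tip hanging freely in the gap between the lower bushing and the anvil, clearly out of the bushing but clear of the anvil, so that a colleague can tighten the locking screws. Leave the brass punch in the rack, and do not disturb the small white bowl or the wooden ring clamp.

Things in the scene. Friction and masses are not known exactly. Their poses are not given: they have to be found in the camera images.
- ram_grip (a point): Centre of the ram's grip. The ram is a loose straight steel rod, 12 mm in diameter and 120 mm long, with a blue grip (18 mm in diameter, 40 mm long, thin black rings) coaxial on top; 160 mm and about 130 g in all. The point's z axis runs along the ram from tip to grip (up). At the start it stands upright in one of the two holes of the rack, with its grip centre 146 mm above the worktop; the foot is 40 mm deep in the hole.
- ram_tip (a point): Foot (tip) of the ram, on its axis, 140 mm below the centre of the grip. The foot has a 2.5 mm wide, 4 mm high chamfer (flat end 7 mm in diameter).
- ram: The whole ram; origin at its tip, z axis along the ram towards the grip.
- stand: The stamping stand, fixed to the worktop: grey base plate 130 x 90 x 16 mm, a column 114 mm high at the back (+x of the stand), and two arms one above the other that reach forward, each with a brass bushing. Both bushings have the same vertical axis, 18 mm in front of the origin (stand x = -18 mm, y = 0). Origin: centre of the underside; z up. Nothing of the stand is higher than the upper bushing's mouth (118 mm), and a small locking screw is at the front of each arm.
- upper_mouth (a point): Centre of the top mouth of the upper brass bushing, 118 mm above the worktop. Bushing 22 mm long (it ends 96 mm above the worktop), bore 15 mm, flared over its top 6 mm to about 22 mm.
- lower_mouth (a point): Centre of the top mouth of the lower brass bushing, 68 mm above the worktop, straight below the upper one. Same bushing: 22 mm long, it ends 46 mm above the worktop.
- anvil_top (a point): Centre of the top of the round steel anvil (34 mm in diameter), 25 mm above the worktop, straight below the bushings: 21 mm of gap between it and the lower bushing's lower end.
- rack: Wooden rack fixed to the worktop, 56 x 160 x 46 mm (x, y, z of the rack); origin at the centre of the underside. Two upright round holes 13 mm in diameter and 40 mm deep, at rack y = -45 and +45 mm; the ram stands in one and the punch in the other, either way round.
- punch_grip (a point): Centre of the grip of the brass punch that stands upright in the other hole, to be left there: brass rod 12 mm in diameter and 90 mm long with a dark brown grip 18 mm in diameter and 40 mm long on top; grip centre 116 mm and top 136 mm above the worktop.
- bowl: Loose small white bowl, 56 mm in diameter and 24 mm high, a bystander; origin at the centre of its underside.
- clamp: Loose wooden ring clamp lying flat, 34 x 120 x 20 mm, a bystander; origin at the centre of its underside.
There are look-alikes about, which are no part of the job. Leave any green look-alike of the ram alone.

How it is judged:
By the outcome, as a careful person would: the job done as asked, in the order asked, and still so for the second after the job is handed in, while the arm keeps its last pose, push and grip.
It also fails if it takes over 48 s, if anything falls off the work surface, if the arm or the gripper's body presses on something with over 40 N, if the wrist force passes 120 N, or if a joint passes its speed limit or range.

## Working session

There is one attempt and no reset: what is moved stays moved. The work goes in short steps, Python scripts to look and compute and a tool call to move; the robot and the scene stay as the last step left them, time stands still between calls to the robot, and variables do not carry over. Pictures are saved under pics/ and viewed, and the job is handed in when it is done.

Besides the shell and the picture viewer there is one more tool, called after "Request:" as name(argument=value, ...) on one line, values as JSON. step_arm: Moves the arm, as the interface text tells. Its arguments: {"type":"object","properties":{"commands":{"type":"array"}},"required":["commands"]}

```bash
ls; mkdir -p pics
python3 - <<'E'
from bench import ctrl
import cv2,numpy as np
o=ctrl.get_obs(); print(o)
for n in ("scene","top"):
    im,d=ctrl.camera(n); cv2.imwrite(f"pics/{n}0.png",im); np.save(f"pics/{n}0.npy",d)
    c=ctrl.get_calibration(n); R=np.array(c["R"]);t=np.array(c["t"]); print(n,c)
    for th in ("ram_grip","punch_grip","upper_mouth","rack","stand","bowl","clamp"):
        for r in ctrl.boxes_of(th,n)[:3]:
            p=np.array(r["point"]); K=c["intrinsics"]; u=K@p; print(n,th,round(r["p"],2),(R.T@(p-t)).round(4),(u[:2]/u[2]).round())
E
```

```text
pics
{'time_s': 0.0, 'q': array([-1.43730758e+00,  1.81531298e-01,  1.60800226e+00, -2.34702748e-05,
        1.35377674e+00, -2.06294072e-01]), 'dq': array([-0.0010707 , -0.00051397, -0.00071403, -0.00038287, -0.00031836,
        0.00062581]), 'joint_efforts': array([-1.53551773e-03, -4.44865680e+01, -3.51346064e+01, -2.95389782e-04,
        9.21854982e-03, -1.21741192e-05]), 'eef_pos': array([ 0.19157616, -0.5415711 ,  0.2303924 ]), 'eef_rot': array([ 0.57777929, -0.57690081,  0.40868172, -0.40784286]), 'wrist_force': array([ 0.08079273, -0.54230455, -0.05549785]), 'torque': array([ 0.00950451,  0.00647667, -0.01283629]), 'opening': 1.0007322717613516}
scene {'intrinsics': array([[452.36885614,   0.        , 278.73177777],
       [  0.        , 452.36885614, 213.46831238],
       [  0.        ,   0.        ,   1.        ]]), 'R': array([[-0.82115894, -0.57056378, -0.01244891],
       [-0.33819283,  0.50406838, -0.79469534],
       [ 0.45969948, -0.64836105, -0.60688083]]), 't': array([0.53882539, 0.24563588, 0.92317163])}
scene ram_grip 0.83 [0.5423 0.255  0.1282] [253. 257.]
scene 
[... 686 characters left out ...]
.        ,   1.        ]]), 'R': array([[ 0.00501218, -0.99980993,  0.01884082],
       [-0.9923684 , -0.00729448, -0.12309247],
       [ 0.12320651, -0.01808008, -0.99221634]]), 't': array([0.09730301, 0.59300941, 0.9446813 ])}
top ram_grip 0.51 [0.5286 0.3444 0.1423] [133. 228.]
top ram_grip 0.46 [0.5452 0.2498 0.1652] [187. 217.]
top ram_grip 0.35 [0.5751 0.1652 0.1281] [239. 203.]
top punch_grip 0.5 [0.5756 0.1632 0.1319] [240. 202.]
top upper_mouth 0.74 [ 0.5127 -0.0479  0.0616] [355. 241.]
top rack 0.9 [0.5556 0.2098 0.0439] [218. 218.]
top stand 0.58 [ 0.5084 -0.0504  0.0611] [356. 243.]
top bowl 0.83 [0.7158 0.0949 0.0083] [278. 141.]
top clamp 0.64 [0.7157 0.2462 0.0166] [202. 139.]
```

View pics/scene0.png

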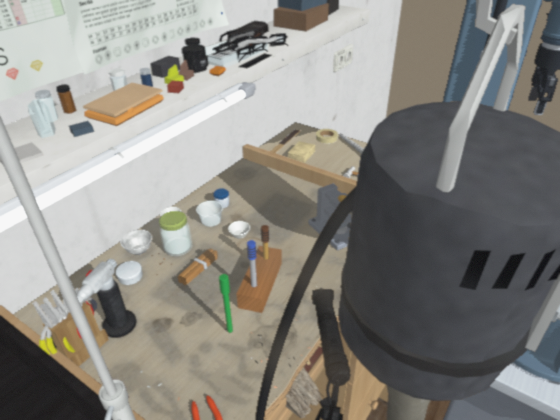

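View pics/top0.png

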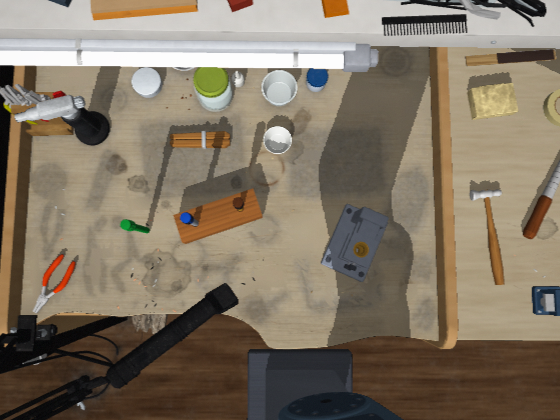

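The scene view shows the blue-grip ram at about (253,257), the brown punch at (264,237), the green look-alike at (226,300), and the lamp head hiding most of the stand. In the top view the ram is at (187,217), the punch at (240,203), the green look-alike at (130,226) and the brass bushing at about (361,249). A black object at (170,340) needs its height checked.

```bash
cat > h.py <<'E'
import numpy as np,cv2
from scipy.spatial.transform import Rotation as Rn
def world(d,c):
    K=c["intrinsics"];R=np.array(c["R"]);t=np.array(c["t"])
    v,u=np.mgrid[:d.shape[0],:d.shape[1]]
    P=np.stack([(u-K[0,2])/K[0,0]*d,(v-K[1,2])/K[1,1]*d,d],-1)
    W=(P-t)@R; W[d<=0]=np.nan
    return W
def onplane(u,v,z,c):
    K=c["intrinsics"];R=np.array(c["R"]);t=np.array(c["t"])
    r=R.T@np.array([(u-K[0,2])/K[0,0],(v-K[1,2])/K[1,1],1]);o=-R.T@t
    return o+r*(z-o[2])/r[2]
def Rm(q): return Rn.from_quat([q[1],q[2],q[3],q[0]])
E
python3 - <<'E'
from bench import ctrl
from h import *
im=cv2.imread("pics/top0.png");d=np.load("pics/top0.npy");c=ctrl.get_calibration("top");W=world(d,c)
print(Rm(ctrl.get_obs()["eef_rot"]).as_matrix().round(3))
for u,v in [(225,297),(170,340),(115,375),(30,335),(355,50),(60,110),(300,400),(200,55),(400,250),(447,200),(300,365)]: print(u,v,W[v,u].round(3))
hsv=cv2.cvtColor(im,cv2.COLOR_BGR2HSV)
m=cv2.inRange(hsv,(105,120,40),(130,255,255))>0
m[:200]=0;m[240:]=0;m[:,:165]=0;m[:,215:]=0
v,u=np.nonzero(m);print("blue",len(v),u.min(),u.max(),v.min(),v.max())
w=W[m];print(np.nanpercentile(w,[5,50,95],axis=0).round(4)); print(onplane(u.mean(),v.mean(),.166,c))
t=w[w[:,2]>np.nanmax(w[:,2])-.012];print(len(t),t.mean(0),np.ptp(t,axis=0))
b=cv2.inRange(hsv,(15,120,80),(32,255,255))>0
b[:230]=0;b[265:]=0;b[:,:335]=0;b[:,385:]=0
v,u=np.nonzero(b);print("brass",len(v),u.min(),u.max(),v.min(),v.max(),onplane(u.mean(),v.mean(),.118,c),np.nanmedian(W[b],0))
crop=np.vstack([cv2.resize(im[180:270,310:410],(600,540),interpolation=cv2.INTER_CUBIC)])
cv2.imwrite("pics/standcrop.png",crop)
cv2.imwrite("pics/rackcrop.png",cv2.resize(im[180:250,110:270],(800,350),interpolation=cv2.INTER_CUBIC))
E
```

```text
[[ 0.333 -0.     0.943]
 [-0.943 -0.     0.333]
 [ 0.    -1.    -0.   ]]
225 297 [0.408 0.193 0.049]
170 340 [0.337 0.284 0.097]
115 375 [0.281 0.372 0.114]
30 335 [0.332 0.566 0.01 ]
355 50 [0.752 0.002 0.367]
60 110 [0.728 0.471 0.161]
300 400 [0.285 0.07  0.287]
200 55 [0.745 0.208 0.36 ]
400 250 [ 0.498 -0.149 -0.003]
447 200 [ 0.593 -0.231  0.043]
300 365 [ 0.124 -0.002 -0.782]
blue 109 180 192 212 223
[[0.5378 0.2446 0.1365]
 [0.5445 0.2514 0.1652]
 [0.5528 0.2601 0.1679]]
[0.54458276 0.25129187 0.166     ]
89 [0.54539238 0.2519044  0.16550372] [0.01662633 0.01615233 0.01193873]
brass 165 353 368 242 256 [ 0.49583654 -0.04836989  0.118     ] [ 0.49600534 -0.05281595  0.11558955]
```

View pics/standcrop.png

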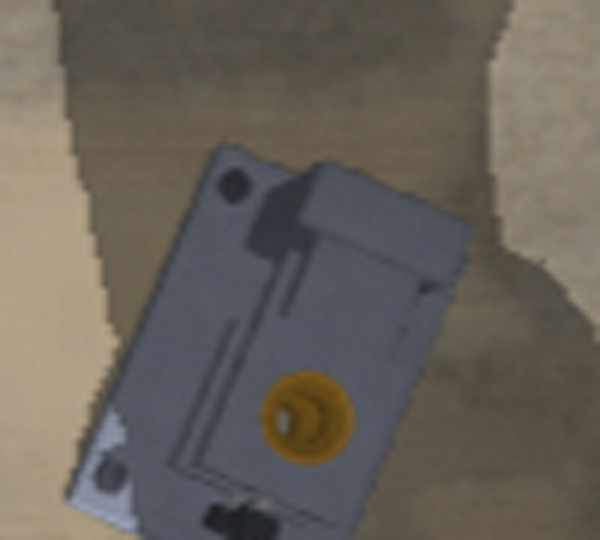

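View pics/rackcrop.png

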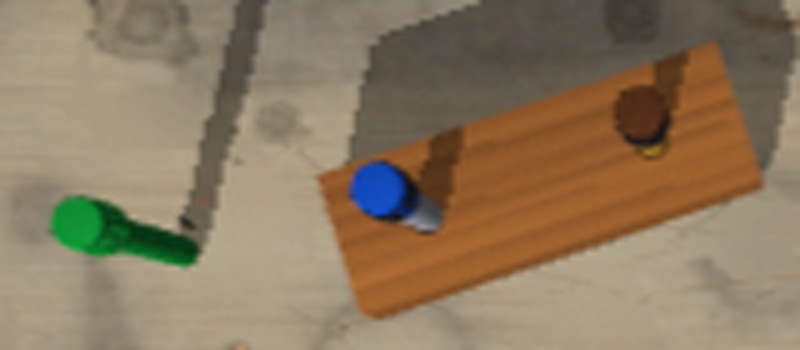

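Run:
```python
from bench import ctrl
from h import *
d=np.load("pics/scene0.npy");c=ctrl.get_calibration("scene");W=world(d,c)
print("cam",-np.array(c["R"]).T@c["t"])
for u,v in [(450,200),(400,300),(360,140),(540,200),(310,250),(265,350),(420,360),(410,410),(325,330),(330,380),(60,230),(10,100),(545,70),(480,100),(120,400)]: print(u,v,d[v,u].round(3),W[v,u].round(3))
m=(W[...,2]>.17)&(W[...,0]>.1)&(W[...,0]<.7)&(abs(W[...,1])<.6)
print(m.sum(),np.nanpercentile(W[m],[0,5,50,95,100],axis=0).round(3))
im=cv2.imread("pics/scene0.png")
hsv=cv2.cvtColor(im,cv2.COLOR_BGR2HSV);b=cv2.inRange(hsv,(110,120,60),(130,255,255))>0
b[:235]=0;b[300:]=0;b[:,:235]=0;b[:,270:]=0
w=W[b];print(np.nanpercentile(w,[5,50,95],axis=0).round(4))
d=np.load("pics/top0.npy");c=ctrl.get_calibration("top");W=world(d,c)
print("cam",-np.array(c["R"]).T@c["t"])
m=(W[...,2]>.1)&(W[...,0]<.7)
n,l,s,ce=cv2.connectedComponentsWithStats(m.astype(np.uint8))
for i in range(1,n):
  if s[i,4]>15: print(s[i],np.nanmin(W[l==i],0).round(3),np.nanmax(W[l==i],0).round(3))
for u,v in [(361,249),(361.1,249.7)]: print(onplane(u,v,.118,c))
cv2.imwrite("pics/scenecrop.png",cv2.resize(im[170:270,180:360],(800,444),interpolation=cv2.INTER_CUBIC))
```

```text
cam [0.10115206 0.78216549 0.76216865]
450 200 0.125 [0.121 0.672 0.689]
400 300 0.15 [0.127 0.676 0.648]
360 140 2.339 [ 0.96  -1.166 -0.361]
540 200 0.125 [0.101 0.658 0.688]
310 250 1.135 [ 0.527  0.048 -0.   ]
265 350 0.902 [ 0.446  0.35  -0.001]
420 360 0.16 [0.116 0.676 0.623]
410 410 0.221 [0.118 0.651 0.551]
325 330 0.816 [0.337 0.311 0.099]
330 380 0.707 [0.272 0.409 0.125]
60 230 1.016 [0.959 0.423 0.122]
10 100 0.833 [0.962 0.419 0.429]
545 70 1.133 [ 0.196 -0.514  0.352]
480 100 0.115 [0.122 0.664 0.715]
120 400 0.319 [0.295 0.705 0.465]
6197 [[ 0.158 -0.6    0.17 ]
 [ 0.176 -0.528  0.281]
 [ 0.219  0.047  0.504]
 [ 0.278  0.069  0.606]
 [ 0.291  0.534  0.615]]
[[0.5366 0.2518 0.1301]
 [0.54   0.2583 0.1596]
 [0.5481 0.2631 0.1665]]
cam [0.47160521 0.11869012 1.00848994]
[233 197  11  12 107] [0.566 0.159 0.101] [0.584 0.176 0.141]
[ 343  207   46   64 1422] [ 0.459 -0.099  0.1  ] [ 0.571 -0.018  0.121]
[180 212  15  12 129] [0.537 0.243 0.102] [0.555 0.262 0.17 ]
[120 219  18  12 156] [0.525 0.344 0.1  ] [0.543 0.361 0.164]
[   0  343  160   77 2469] [0.221 0.302 0.1  ] [0.332 0.517 0.205]
[  0 348   8  12  50] [0.308 0.562 0.1  ] [0.323 0.57  0.119]
[ 278  392  126   28 2556] [ 0.271 -0.04   0.262] [0.296 0.101 0.405]
[ 0.49590115 -0.04857349  0.118     ]
[ 0.4946801  -0.04872998  0.118     ]
```

View pics/scenecrop.png

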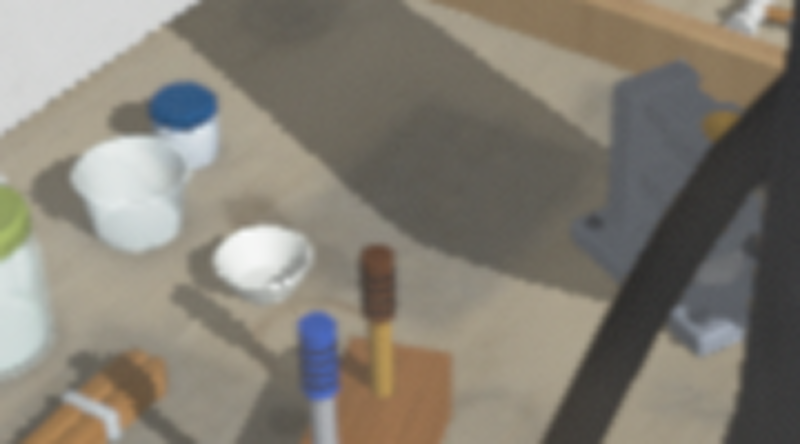

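Run:
```python
from bench import ctrl
from h import *
im=cv2.imread("pics/scene0.png"); t=cv2.imread("pics/top0.png")
a=cv2.resize(im[0:140,360:560],(571,400)); b=cv2.resize(t[330:420,250:420],(571,302))
im2,d=ctrl.camera("wrist");np.save("pics/w0.npy",d)
cv2.imwrite("pics/x.png",cv2.resize(np.vstack([a,b]),(480,590)));cv2.imwrite("pics/w0.png",im2)
d=np.load("pics/scene0.npy");c=ctrl.get_calibration("scene");W=world(d,c)
m=(W[...,2]>.17)&(W[...,0]>.1)&(W[...,0]<.7)&(abs(W[...,1])<.2);v,u=np.nonzero(m);print(u.min(),u.max(),v.min(),v.max());print(np.nanpercentile(W[m],[0,50,100],axis=0).round(3))
for u,v in [(500,20),(520,60),(450,90),(440,20),(400,50),(550,90)]:print(u,v,W[v,u].round(3))
c=ctrl.get_calibration("wrist");print(-np.array(c["R"]).T@c["t"],c["R"])
```

```text
442 541 0 109
[[ 0.186 -0.007  0.456]
 [ 0.25   0.055  0.542]
 [ 0.291  0.075  0.615]]
500 20 [0.125 0.649 0.73 ]
520 60 [0.19  0.049 0.538]
450 90 [0.272 0.07  0.482]
440 20 [ 0.762 -1.48   0.187]
400 50 [ 0.934 -1.483  0.018]
550 90 [ 0.168 -0.478  0.318]
[ 0.26684056 -0.51523508  0.37328762] [[ 3.33599787e-01 -9.42714771e-01  2.08115183e-04]
 [-8.96284968e-01 -3.17101165e-01  3.10032431e-01]
 [-2.92206158e-01 -1.03613283e-01 -9.50725959e-01]]
```

View pics/x.png

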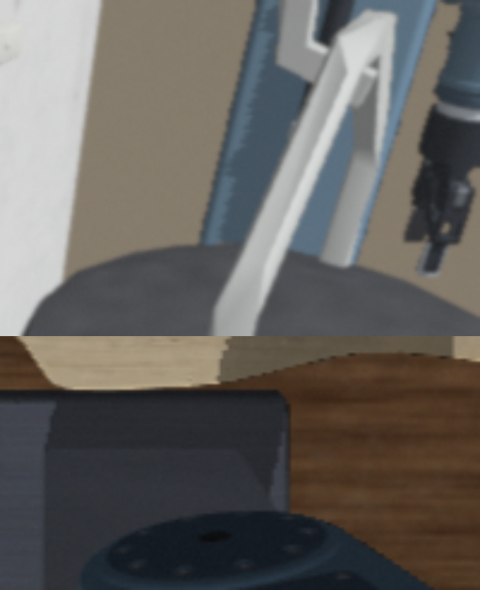

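View pics/w0.png

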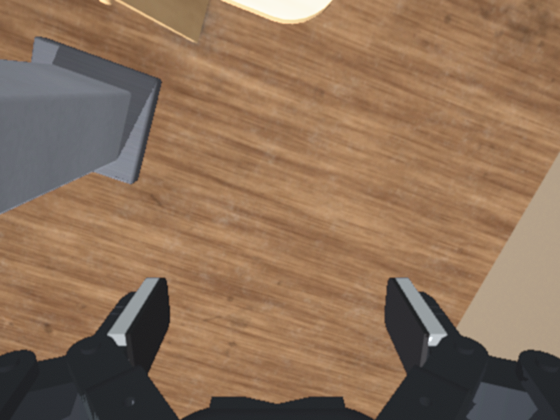

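The blue dome is the robot's own shoulder. I'll keep the present yaw, which puts the camera on the far side, and head for the ram, looking at the stand on the way.

Request:
step_arm(commands=[[0, 0, 0, -0.9, -0.2, 0.8, 0.6], [0, 0, 0, -0.9, -0.2, 0.8, 0.6], [0, 0, 0, -0.9, -0.2, 0.8, 0.6], [0, 0, 0, -0.9, -0.2, 0.8, 0.6], [0, 0, 0, -0.9, -0.2, 0.8, 0.6], [0, 0, 0, -0.9, -0.2, 0.8, 0.6], [0, 0, 0, -0.9, -0.2, 0.8, 0.6], [0, 0, 0, -0.9, -0.2, 0.8, 0.6], [0, 0, 0, -0.9, -0.2, 0.8, 0.6], [0, 0, 0, -0.9, 0, 0.8, 0.6]])

```text
time_s: 1.85
eef_pos: [0.3286, -0.2066, 0.2864]
eef_rot: [-0.577, 0.577, -0.408, 0.409]
wrist_force: [-0.1, -0.0, 0.4]
opening: 0.601
```

Request:
step_arm(commands=[[0, 0, 0, -0.4, -0.1, 0.9, 0.6], [0, 0, 0, -0.4, -0.1, 0.9, 0.6], [0, 0, 0, -0.4, -0.1, 0.9, 0.6], [0, 0, 0, -0.4, 0, 0.9, 0.6], [0, 0, 0, -0.4, 0, 0.9, 0.6], [0, 0, 0, -0.4, 0, 0.9, 0.6], [0, 0, 0, -0.4, 0, 0.9, 0.6], [0, 0, 0, -0.4, 0, 0.9, 0.6], [0, 0, 0, 0, 0, 0, 0.6], [0, 0, 0, 0, 0, 0, 0.6]])

```text
time_s: 2.85
eef_pos: [0.4995, -0.0447, 0.294]
eef_rot: [-0.577, 0.578, -0.408, 0.408]
wrist_force: [-0.4, 0.6, -0.2]
opening: 0.597
```

Run:
```python
from bench import ctrl
from h import *
o=ctrl.get_obs();print(o["eef_pos"],o["dq"].round(3));c=ctrl.get_calibration("wrist")
im,d=ctrl.camera("wrist");np.save("pics/w1.npy",d);cv2.imwrite("pics/w1.png",im)
import pickle;pickle.dump(c,open("pics/w1.pkl","wb"))
for r in ctrl.boxes_of("upper_mouth","wrist")[:2]:
    p=np.array(r["point"]); K=c["intrinsics"]; u=K@p; print(r["p"],np.array(c["R"]).T@(p-c["t"]),u[:2]/u[2])
```

```text
[ 0.49953852 -0.04469218  0.29401874] [-0.026 -0.018  0.014 -0.003  0.003 -0.002]
0.86 [ 0.52239209 -0.04670847  0.11294237] [288.11030196 157.11320779]
```

View pics/w1.png

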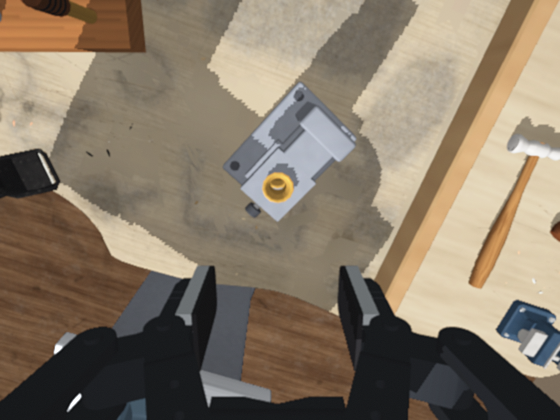

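The wrist view shows the stand with the brass bushing at about (278,186). I'll fit its rim.

```bash
cat >> h.py <<'E'
def brass(im,c,box,z=.118):
    hsv=cv2.cvtColor(im,cv2.COLOR_BGR2HSV)
    b=cv2.inRange(hsv,(14,110,70),(34,255,255))
    k=np.zeros_like(b);k[box[1]:box[3],box[0]:box[2]]=255;b&=k
    cs,_=cv2.findContours(b,cv2.RETR_EXTERNAL,cv2.CHAIN_APPROX_NONE)
    q=max(cs,key=cv2.contourArea);h=cv2.convexHull(q)
    e=cv2.fitEllipse(h);p=onplane(*e[0],z,c)
    return e,p
E
python3 - <<'E'
from h import *
import pickle
c=pickle.load(open("pics/w1.pkl","rb"));im=cv2.imread("pics/w1.png");d=np.load("pics/w1.npy")
e,p=brass(im,c,(255,165,300,208));print(e,p)
W=world(d,c);print(np.nanmedian(W[210:220,270:290].reshape(-1,3),0), W[186,278],W[180,278],W[160,290])
a=im[150:225,240:320].copy();a=cv2.resize(a,(800,750),interpolation=cv2.INTER_CUBIC)
cv2.ellipse(a,(((e[0][0]-240)*10+5,(e[0][1]-150)*10+5),(e[1][0]*10,e[1][1]*10),e[2]),(0,255,0),1)
cv2.imwrite("pics/w1c.png",cv2.resize(a,(600,562)))
from bench import ctrl
ct=ctrl.get_calibration("top");print(brass(cv2.imread("pics/top0.png"),ct,(345,235,380,265)))
E
```

```text
((277.65667724609375, 186.90745544433594), (29.29938507080078, 30.262256622314453), 66.37947082519531) [ 0.49537768 -0.04666752  0.118     ]
[ 0.46664803 -0.05917742  0.11045143] [ 0.48348867 -0.0513888   0.06632702] [ 0.48818565 -0.04973001  0.06102228] [ 0.52044495 -0.04920183  0.1122432 ]
(((360.6038818359375, 249.1212615966797), (14.992527961730957, 15.147544860839844), 137.37603759765625), array([ 0.49568559, -0.04787323,  0.118     ]))
```

View pics/w1c.png

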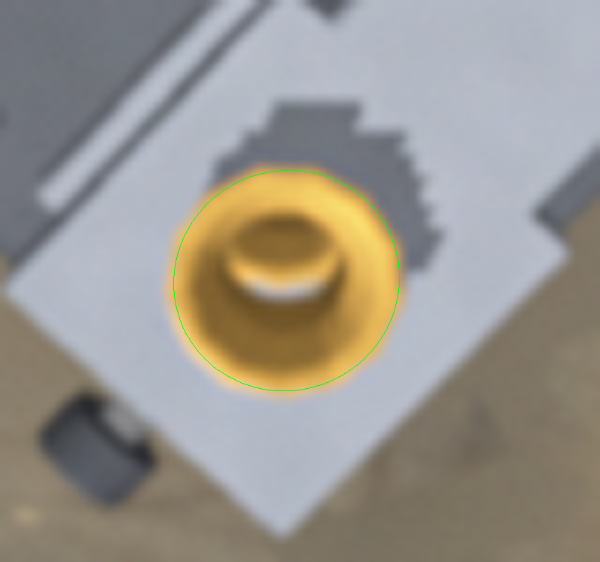

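Request:
step_arm(commands=[[0, 0, 0, -0.9, 0, 0.5, 0.6], [0, 0, 0, -0.9, 0, 0.5, 0.6], [0, 0, 0, -0.9, 0, 0.5, 0.6], [0, 0, 0, -0.9, 0, 0.5, 0.6], [0, 0, 0, -0.9, 0, 0.5, 0.6], [0, 0, 0, -0.9, 0, 0.5, 0.6], [0, 0, 0, -0.9, 0.2, 0.5, 0.6], [0, 0, 0, -0.9, 0.2, 0.5, 0.6], [0, 0, 0, -0.9, 0.2, 0.4, 0.6], [0, 0, 0, -0.7, 0.2, 0.3, 0.6]])

```text
time_s: 3.95
eef_pos: [0.5446, 0.2513, 0.2703]
eef_rot: [0.577, -0.577, 0.408, -0.409]
wrist_force: [0.5, -1.4, 0.1]
opening: 0.598
```

Request:
step_arm(commands=[[0, 0, 0, 0, 0, 0, 0.5], [0, 0, 0, 0, 0, 0, 0.5], [0, 0, 0, 0, 0, 0, 0.5]])

```text
time_s: 4.25
eef_pos: [0.5448, 0.2495, 0.2707]
eef_rot: [0.577, -0.577, 0.408, -0.409]
wrist_force: [0.3, -0.1, 0.4]
opening: 0.502
```

```bash
cat >> h.py <<'E'
def bluetop(im,c,z,box=None):
    hsv=cv2.cvtColor(im,cv2.COLOR_BGR2HSV)
    b=cv2.inRange(hsv,(105,130,40),(130,255,255))
    if box: k=np.zeros_like(b);k[box[1]:box[3],box[0]:box[2]]=255;b&=k
    n,l,s,ce=cv2.connectedComponentsWithStats(b)
    return [(s[i],ce[i]) for i in np.argsort(-s[1:,4])[:4]+1]
E
python3 - <<'E'
from bench import ctrl
from h import *
o=ctrl.get_obs();print(o["eef_pos"],o["dq"].round(3));c=ctrl.get_calibration("wrist")
im,d=ctrl.camera("wrist");np.save("pics/w2.npy",d);cv2.imwrite("pics/w2.png",im)
import pickle;pickle.dump(c,open("pics/w2.pkl","wb"))
for r in ctrl.boxes_of("ram_grip","wrist")[:3]:
    p=np.array(r["point"]); K=c["intrinsics"]; u=K@p; print(r["p"],np.array(c["R"]).T@(p-c["t"]),u[:2]/u[2])
print(bluetop(im,c,.166))
E
```

```text
[0.54478806 0.24948793 0.2707244 ] [-0.004 -0.002 -0.002  0.    -0.002  0.002]
0.93 [0.53669108 0.35369116 0.14004754] [140.07378887 161.50344707]
0.55 [0.55088781 0.25353853 0.17172472] [274.47073286 199.73744338]
[(array([259, 180,  24,  36, 667], dtype=int32), array([270.6161919 , 197.99850075]))]
```

View pics/w2.png

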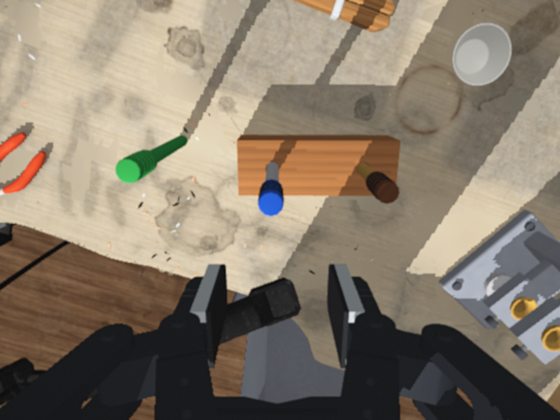

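Run:
```python
from h import *
import pickle
c=pickle.load(open("pics/w2.pkl","rb"))
p=onplane(270.8,203.7,.166,c);print(p)
d=p[:2]-[.5448,.2495];print(d, "tool x",d@[.333,-.943]/.03,"tool z",d@[.943,.333]/.03)
im=cv2.imread("pics/w2.png");cv2.imwrite("pics/w2c.png",cv2.resize(im[150:230,230:320],(600,533),interpolation=cv2.INTER_CUBIC))
```

```text
[0.54570456 0.25444562 0.166     ]
[0.00090456 0.00494562] tool x -0.14541664802086257 tool z 0.0833298209540618
```

View pics/w2c.png

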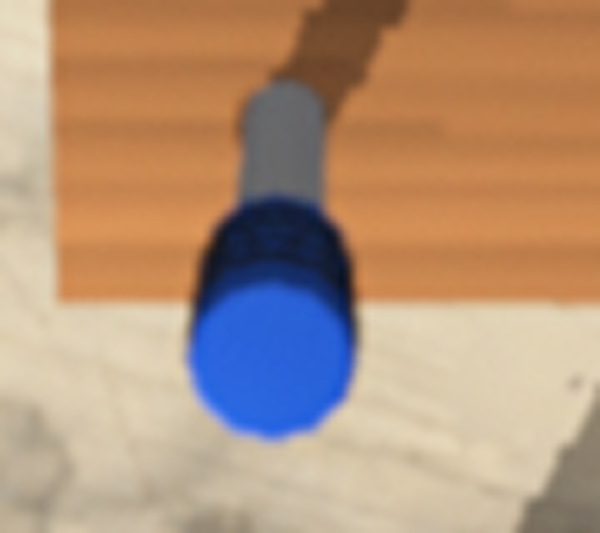

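Wrist, top and scene put the ram at about (.545, .253), within about 2 mm of each other. I'll align, descend and grip.

Request:
step_arm(commands=[[0, 0, 0, -0.12, 0.5, 0.04, 0.5], [0, 0, 0, 0, 0.6, 0, 0.5], [0, 0, 0, 0, 0.6, 0, 0.5], [0, 0, 0, 0, 0.6, 0, 0.5], [0, 0, 0, 0, 0.6, 0, 0.5], [0, 0, 0, 0, 0.6, 0, 0.5], [0, 0, 0, 0, 0.6, 0, 0.5], [0, 0, 0, 0, 0.5, 0, 0.5], [0, 0, 0, 0, 0.2, 0, 0.5], [0, 0, 0, 0, 0, 0, 0.5]])

```text
time_s: 5.35
eef_pos: [0.5437, 0.2543, 0.125]
eef_rot: [-0.577, 0.578, -0.409, 0.408]
wrist_force: [-0.2, 0.3, -0.0]
opening: 0.501
```

Run:
```python
from bench import ctrl
from h import *
o=ctrl.get_obs();print(o["eef_pos"],o["wrist_force"])
im,d=ctrl.camera("wrist");cv2.imwrite("pics/w3.png",im)
```

```text
[0.54374199 0.25430952 0.12497258] [-0.22429398  0.27645208 -0.02295805]
```

View pics/w3.png

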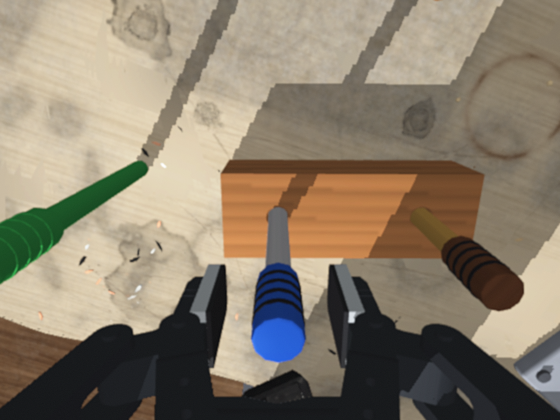

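The blue grip at (278,320) sits centred between the pads, and the green and brown rods are clear. Closing.

Request:
step_arm(commands=[[0, 0, 0, 0, 0, 0, 0], [0, 0, 0, 0, 0, 0, 0], [0, 0, 0, 0, 0, 0, 0], [0, 0, 0, 0, 0, 0, 0], [0, 0, 0, 0, 0, 0, 0], [0, 0, 0, 0, 0, 0, 0], [0, 0, 0, 0, 0, 0, 0]])

```text
time_s: 6.1
eef_pos: [0.5453, 0.2548, 0.1275]
eef_rot: [0.578, -0.577, 0.408, -0.409]
wrist_force: [-0.5, 0.1, 6.9]
opening: 0.194
```

Run:
```python
from bench import ctrl
from h import *
o=ctrl.get_obs();print(o["eef_pos"],o["wrist_force"],o["torque"],o["opening"])
im,d=ctrl.camera("wrist");cv2.imwrite("pics/w4.png",im)
```

```text
[0.54533245 0.25478567 0.12746788] [-0.5241359   0.12009453  6.89085204] [-0.11703185 -0.0042635   0.02831538] 0.19388254931812382
```

View pics/w4.png

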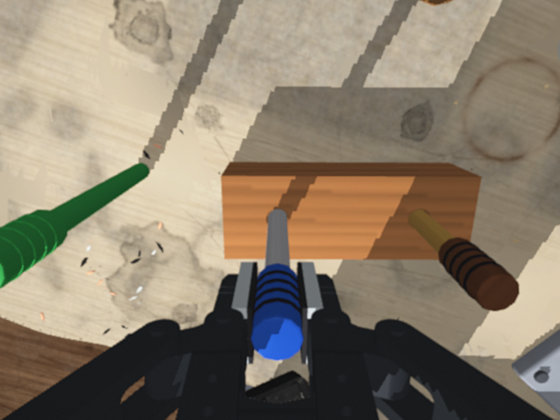

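Request:
step_arm(commands=[[0, 0, 0, 0, -0.2, 0, 0], [0, 0, 0, 0, -0.3, 0, 0], [0, 0, 0, 0, -0.4, 0, 0], [0, 0, 0, 0, -0.4, 0, 0], [0, 0, 0, 0, -0.5, 0, 0], [0, 0, 0, 0, -0.6, 0, 0], [0, 0, 0, 0, -0.6, 0, 0], [0, 0, 0, 0, -0.6, 0, 0], [0, 0, 0, 0, -0.6, 0, 0], [0, 0, 0, 0, -0.3, 0, 0]])

```text
time_s: 7.15
eef_pos: [0.545, 0.2549, 0.2644]
eef_rot: [0.578, -0.577, 0.408, -0.409]
wrist_force: [-0.3, -0.3, -0.9]
opening: 0.198
```

Request:
step_arm(commands=[[0, 0, 0, 0, -0.2, 0, 0], [0, 0, 0, 0, 0, 0, 0], [0, 0, 0, 0, 0, 0, 0]])

```text
time_s: 7.45
eef_pos: [0.544, 0.2545, 0.2665]
eef_rot: [-0.577, 0.578, -0.409, 0.408]
wrist_force: [0.3, -0.1, -1.1]
opening: 0.196
```

Run:
```python
from bench import ctrl
from h import *
import pickle
o=ctrl.get_obs();print(o["eef_pos"],o["eef_rot"],o["wrist_force"],o["torque"],o["opening"])
c=ctrl.get_calibration("wrist")
im,d=ctrl.camera("wrist");cv2.imwrite("pics/w5.png",im);np.save("pics/w5.npy",d);pickle.dump((c,o),open("pics/w5.pkl","wb"))
print(c["intrinsics"])
im,d=ctrl.camera("scene");cv2.imwrite("pics/s5.png",im);np.save("pics/s5.npy",d)
```

```text
[0.54402726 0.25451009 0.2665434 ] [-0.57697615  0.57771212 -0.4085714   0.40794196] [ 0.28466811 -0.11299492 -1.08197804] [ 0.00820276 -0.05879038  0.00532144] 0.19601372826992544
[[373.95778234   0.         276.84789794]
 [  0.         373.95778234 207.90894836]
 [  0.           0.           1.        ]]
```

View pics/w5.png

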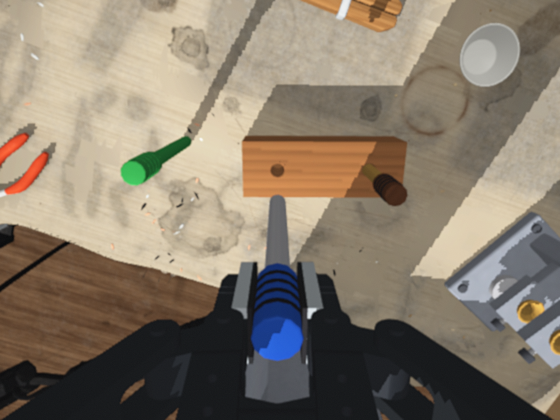

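View pics/s5.png

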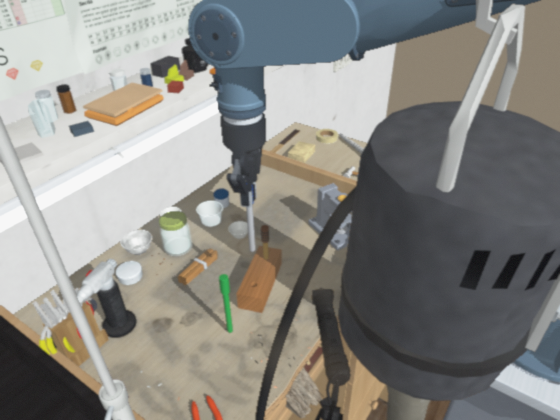

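The wrist view shows the rod with its tip at about (277,199), and the rack hole empty at (277,170). I'll measure the rod axis in the tool frame.

```bash
cat >> h.py <<'E'
from scipy.optimize import least_squares
def rodfit(d,c,o,z0=None):
    W=world(d,c); R=Rm(o["eef_rot"]).as_matrix(); T=(W-o["eef_pos"])@R  # tool coords
    m=(abs(T[...,0])<.02)&(abs(T[...,2])<.03)&(T[...,1]>.012)&(T[...,1]<.115)
    m[:, :255]=0;m[:,305:]=0
    P=T[m]
    def f(p):
        x=p[0]+p[2]*(P[:,1]-.06);z=p[1]+p[3]*(P[:,1]-.06)
        return np.hypot(P[:,0]-x,P[:,2]-z)-.006
    s=least_squares(f,[0,0,0,0],loss="soft_l1",f_scale=.0007)
    return P,T,m,s
E
python3 - <<'E'
from h import *
import pickle
c,o=pickle.load(open("pics/w5.pkl","rb"));d=np.load("pics/w5.npy");im=cv2.imread("pics/w5.png")
P,T,m,s=rodfit(d,c,o);print(len(P),P.min(0),P.max(0),s.x,np.abs(s.fun).mean())
x0,z0,a,b=s.x;print("tip tool x,z",x0+a*(.1215-.06),z0+b*(.1215-.06))
for v in range(194,262,8): 
    print(v,[int(i) for i in im[v,277]],T[v,277].round(4))
R=Rm(o["eef_rot"]).as_matrix()
def proj(t):
    X=R@t+o["eef_pos"];p=np.array(c["R"])@X+c["t"];q=c["intrinsics"]@p;return q[:2]/q[2]
print("proj fitted tip",proj(np.array([x0+a*.0615,.1215,z0+b*.0615])),"tilt deg",np.degrees([a,b]))
for v in (200,210,225,240,255):
    g=im[v,255:300].astype(int).sum(1); print(v,list(g))
E
```

```text
1283 [-0.00631067  0.01204793  0.00012747] [0.00562509 0.11470998 0.00667719] [-3.52104729e-04 -3.36672684e-05 -4.81060289e-05 -2.01565489e-03] 0.00015284332642882687
tip tool x,z -0.00035506324997804794 -0.00015763004397424668
194 [89, 122, 172] [-1.000e-04  1.176e-01  5.800e-03]
202 [103, 103, 102] [-0.0001  0.098   0.0058]
210 [104, 103, 102] [-0.0002  0.0808  0.0058]
218 [105, 103, 103] [-0.0002  0.0647  0.0062]
226 [104, 103, 103] [-0.0002  0.0526  0.0058]
234 [104, 103, 103] [-0.0002  0.04    0.0061]
242 [104, 103, 103] [-0.0002  0.0302  0.0058]
250 [105, 104, 104] [-0.0002  0.0202  0.006 ]
258 [104, 104, 103] [-0.0002  0.013   0.0053]
proj fitted tip [276.69648376 200.27636002] tilt deg [-0.00275627 -0.11548852]
200 [np.int64(602), np.int64(607), np.int64(605), np.int64(603), np.int64(606), np.int64(611), np.int64(615), np.int64(609), np.int64(602), np.int64(600), np.int64(597), np.int64(595), np.int64(593), np.int64(579), np.int64(502), np.int64(372), np.int64(297), np.int64(302), np.int64(308), np.int64(311), np.int64(312), np.int64(310), np.int64(311), np.int64(313), np.int
[... 2328 characters left out ...]
523), np.int64(522)]
255 [np.int64(585), np.int64(588), np.int64(587), np.int64(584), np.int64(594), np.int64(593), np.int64(587), np.int64(586), np.int64(588), np.int64(584), np.int64(473), np.int64(334), np.int64(290), np.int64(295), np.int64(302), np.int64(309), np.int64(312), np.int64(316), np.int64(318), np.int64(311), np.int64(310), np.int64(311), np.int64(306), np.int64(315), np.int64(311), np.int64(307), np.int64(302), np.int64(305), np.int64(302), np.int64(303), np.int64(302), np.int64(302), np.int64(293), np.int64(327), np.int64(455), np.int64(541), np.int64(552), np.int64(537), np.int64(528), np.int64(527), np.int64(512), np.int64(425), np.int64(334), np.int64(324), np.int64(335)]
```

The ram is coaxial with the tool to within 0.4 mm and 0.1° of tilt. I'll carry it to above the mouth, keeping the tip at about z = .145.

Request:
step_arm(commands=[[0, 0, 0, 0.4, 0, -0.2, 0], [0, 0, 0, 0.8, 0, -0.4, 0], [0, 0, 0, 1.0, 0, -0.6, 0], [0, 0, 0, 1.0, 0, -0.6, 0], [0, 0, 0, 1.0, 0, -0.6, 0], [0, 0, 0, 1.0, 0, -0.6, 0], [0, 0, 0, 1.0, 0, -0.6, 0], [0, 0, 0, 1.0, 0, -0.6, 0], [0, 0, 0, 1.0, 0, -0.4, 0], [0, 0, 0, 0.5, 0, -0.2, 0]])

```text
time_s: 8.55
eef_pos: [0.4947, -0.0424, 0.267]
eef_rot: [-0.576, 0.577, -0.409, 0.409]
wrist_force: [-0.5, 0.3, -1.3]
opening: 0.195
```

Request:
step_arm(commands=[[0, 0, 0, 0.2, 0, -0.1, 0], [0, 0, 0, 0, 0, 0, 0], [0, 0, 0, 0, 0, 0, 0], [0, 0, 0, 0, 0, 0, 0]])

```text
time_s: 8.95
eef_pos: [0.4948, -0.0452, 0.2672]
eef_rot: [0.578, -0.578, 0.408, -0.408]
wrist_force: [-0.4, 0.3, -0.8]
opening: 0.192
```

```bash
cat > look.py <<'E'
import sys,pickle
from bench import ctrl
from h import *
n=sys.argv[1]
o=ctrl.get_obs();c=ctrl.get_calibration("wrist");im,d=ctrl.camera("wrist")
print(o["time_s"],o["eef_pos"].round(4),"rot",Rm(o["eef_rot"]).as_matrix().round(4).tolist(),"F",o["wrist_force"].round(2),"T",o["torque"].round(3),"dq",abs(o["dq"]).max().round(4),o["opening"].round(3))
cv2.imwrite(f"pics/{n}.png",im);np.save(f"pics/{n}.npy",d);pickle.dump((c,o),open(f"pics/{n}.pkl","wb"))
P,T,m,s=rodfit(d,c,o);x0,z0,a,b=s.x;R=Rm(o["eef_rot"]).as_matrix()
t=np.array([x0+a*.0615,.1215,z0+b*.0615]);X=R@t+o["eef_pos"]
ax=R@np.array([-a,-1,-b]);ax/=ax[2]
print("n",len(P),"tooltip",t.round(4),"world tip",X.round(4),"axis slope",ax[:2].round(4))
hi=X[:2]+ax[:2]*(.118-X[2]);lo=X[:2]+ax[:2]*(.068-X[2]);print("axis at mouths",hi.round(4),lo.round(4))
E
python3 look.py w6
```

```text
Traceback (most recent call last):
  File "look.py", line 6, in <module>
    print(o["time_s"],o["eef_pos"].round(4),"rot",Rm(o["eef_rot"]).as_matrix().round(4).tolist(),"F",o["wrist_force"].round(2),"T",o["torque"].round(3),"dq",abs(o["dq"]).max().round(4),o["opening"].round(3))
                                                                                                                                                                                         ^^^^^^^^^^^^^^^^^^
AttributeError: 'float' object has no attribute 'round'
```

```bash
sed -i 's/o\["opening"\].round(3)/round(o["opening"],3)/' look.py; python3 look.py w6
python3 - <<'E'
from h import *
import pickle
c,o=pickle.load(open("pics/w6.pkl","rb"));im=cv2.imread("pics/w6.png")
cv2.imwrite("pics/w6c.png",cv2.resize(im[150:250,220:340],(720,600),interpolation=cv2.INTER_CUBIC))
E
```

```text
9.0 [ 0.4948 -0.0452  0.2672] rot [[0.3346, -0.0001, 0.9424], [-0.9424, 0.0002, 0.3346], [-0.0003, -1.0, -0.0001]] F [ 0.16 -0.43 -1.05] T [ 0.046  0.012 -0.017] dq 0.0029 0.198
n 1279 tooltip [-3.000e-04  1.215e-01 -1.000e-04] world tip [ 0.4946 -0.0449  0.1457] axis slope [0.0019 0.0008]
axis at mouths [ 0.4945 -0.0449] [ 0.4944 -0.045 ]
```

View pics/w6c.png

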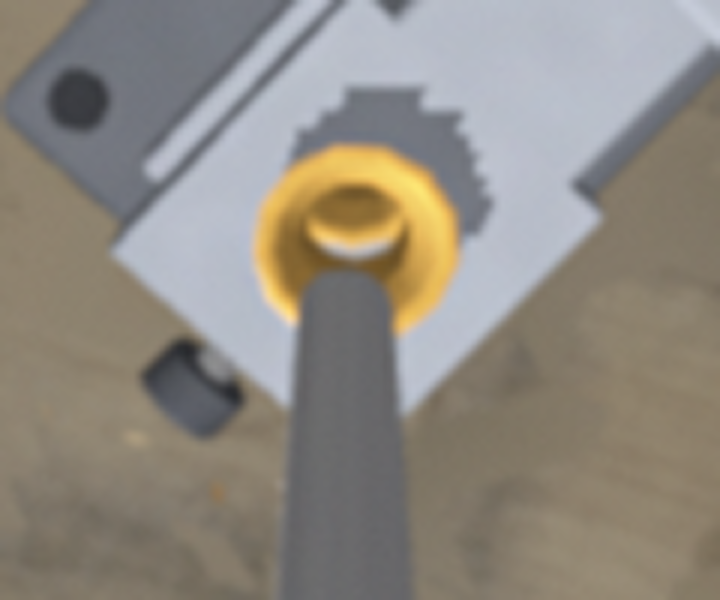

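Run:
```python
from h import *
import pickle
def circ(n,boxv):
    c,o=pickle.load(open(f"pics/{n}.pkl","rb"));im=cv2.imread(f"pics/{n}.png")
    hsv=cv2.cvtColor(im,cv2.COLOR_BGR2HSV);b=cv2.inRange(hsv,(14,110,70),(34,255,255))
    k=np.zeros_like(b);k[165:boxv,250:310]=255;b&=k
    cs,_=cv2.findContours(b,cv2.RETR_EXTERNAL,cv2.CHAIN_APPROX_NONE);q=max(cs,key=cv2.contourArea)
    h=cv2.convexHull(q)[:,0];h=h[h[:,1]<boxv-8]
    P=np.array([onplane(u,v,.118,c)[:2] for u,v in h])
    s=least_squares(lambda p:np.hypot(P[:,0]-p[0],P[:,1]-p[1])-p[2],[.495,-.047,.012],loss="soft_l1",f_scale=.0005)
    print(n,s.x.round(4),abs(s.fun).max().round(4),len(P))
    return s.x
circ("w6",206)
c,o=pickle.load(open("pics/w6.pkl","rb"))
print(onplane(279.4,190.6,.118,c))
p=circ("w6",206)[:2]-[.4945,-.0449];print("tool x,z units",p@[.3346,-.9424]/.03,p@[.9424,.3346]/.03)
```

```text
w6 [ 0.4954 -0.0467  0.0133] 0.0002 14
[ 0.49505821 -0.04703264  0.118     ]
w6 [ 0.4954 -0.0467  0.0133] 0.0002 14
tool x,z units 0.06587062454745522 0.009403006960550664
```

Request:
step_arm(commands=[[0, 0, 0, 0.07, 0, 0.01, 0], [0, 0, 0, 0, 0.2, 0, 0], [0, 0, 0, 0, 0.3, 0, 0], [0, 0, 0, 0, 0.2, 0, 0], [0, 0, 0, 0, 0, 0, 0], [0, 0, 0, 0, 0, 0, 0]])

```text
time_s: 9.65
eef_pos: [0.4957, -0.0479, 0.2459]
eef_rot: [-0.577, 0.577, -0.409, 0.408]
wrist_force: [0.2, -0.3, -1.1]
opening: 0.195
```

```bash
python3 look.py w7
python3 - <<'E'
from h import *
im=cv2.imread("pics/w7.png")
cv2.imwrite("pics/w7c.png",cv2.resize(im[150:250,220:340],(720,600),interpolation=cv2.INTER_CUBIC))
E
```

```text
9.65 [ 0.4957 -0.0479  0.2459] rot [[0.3332, -0.0008, 0.9428], [-0.9428, 0.0003, 0.3332], [-0.0005, -1.0, -0.0006]] F [ 0.2  -0.34 -1.08] T [-0.003 -0.06   0.007] dq 0.0116 0.195
n 1283 tooltip [-0.0003  0.1215 -0.0002] world tip [ 0.4953 -0.0477  0.1244] axis slope [0.0024 0.001 ]
axis at mouths [ 0.4953 -0.0477] [ 0.4952 -0.0477]
```

View pics/w7c.png

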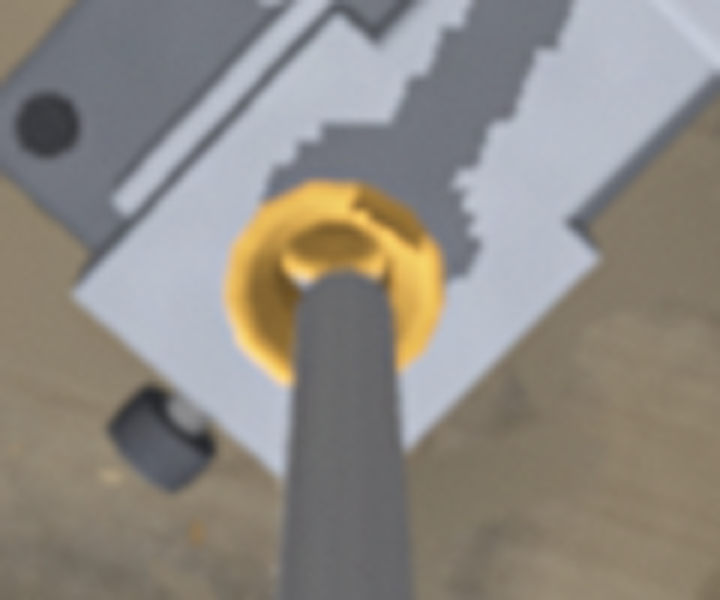

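Request:
step_arm(commands=[[0, 0, 0, -0.03, 0, 0.01, 0], [0, 0, 0, 0, 0, 0, 0], [0, 0, 0, 0, 0, 0, 0], [0, 0, 0, 0, 0, 0, 0]])

```text
time_s: 10.1
eef_pos: [0.4959, -0.0471, 0.2465]
eef_rot: [0.577, -0.577, 0.408, -0.408]
wrist_force: [0.1, -0.0, -0.7]
opening: 0.196
```

```bash
for i in 1 2 3; do python3 look.py w8_$i; done
python3 - <<'E'
from h import *
im=cv2.imread("pics/w8_3.png")
cv2.imwrite("pics/w8c.png",cv2.resize(im[150:250,220:340],(720,600),interpolation=cv2.INTER_CUBIC))
E
```

```text
10.1 [ 0.4959 -0.0471  0.2465] rot [[0.3333, 0.0003, 0.9428], [-0.9428, -0.0001, 0.3333], [0.0002, -1.0, 0.0002]] F [ 0.11 -0.02 -0.74] T [-0.054  0.064  0.001] dq 0.002 0.196
n 1283 tooltip [-0.0003  0.1215 -0.0002] world tip [ 0.4957 -0.0468  0.125 ] axis slope [0.0015 0.0008]
axis at mouths [ 0.4957 -0.0468] [ 0.4956 -0.0468]
10.15 [ 0.4959 -0.0471  0.2464] rot [[0.3333, 0.0002, 0.9428], [-0.9428, -0.0001, 0.3333], [0.0001, -1.0, 0.0001]] F [ 0.08 -0.32 -1.66] T [-0.035  0.019 -0.025] dq 0.0013 0.195
n 1282 tooltip [-0.0003  0.1215 -0.0002] world tip [ 0.4956 -0.0468  0.1249] axis slope [0.0019 0.0012]
axis at mouths [ 0.4956 -0.0468] [ 0.4955 -0.0469]
10.2 [ 0.4959 -0.047   0.2464] rot [[0.3333, 0.0001, 0.9428], [-0.9428, -0.0, 0.3333], [0.0, -1.0, 0.0001]] F [ 0.31  0.06 -1.2 ] T [-0.045 -0.006  0.006] dq 0.0019 0.193
n 1277 tooltip [-0.0003  0.1215 -0.0002] world tip [ 0.4956 -0.0468  0.1249] axis slope [0.0022 0.0015]
axis at mouths [ 0.4956 -0.0468] [ 0.4955 -0.0469]
```

View pics/w8c.png

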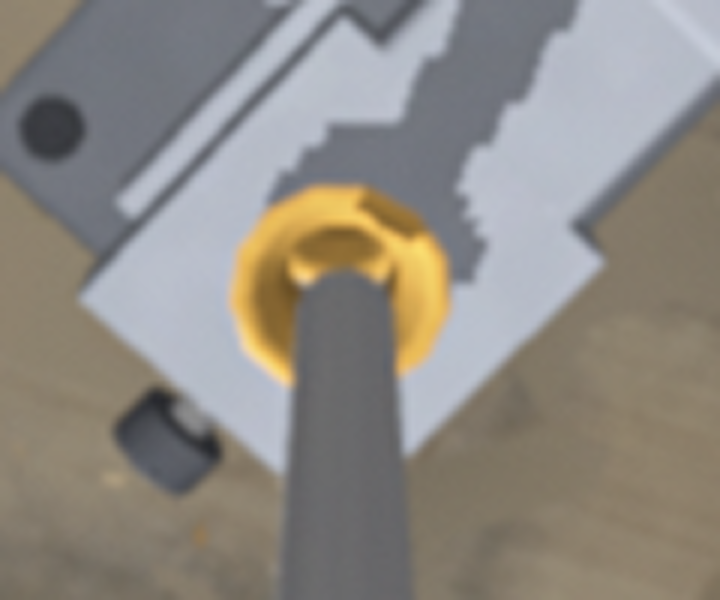

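Centred to about 0.3 mm. Descending in stages while watching the force.

Request:
step_arm(commands=[[0, 0, 0, 0, 0.15, 0, 0], [0, 0, 0, 0, 0.2, 0, 0], [0, 0, 0, 0, 0.2, 0, 0], [0, 0, 0, 0, 0.2, 0, 0], [0, 0, 0, 0, 0.2, 0, 0], [0, 0, 0, 0, 0, 0, 0], [0, 0, 0, 0, 0, 0, 0]])

```text
time_s: 10.95
eef_pos: [0.4958, -0.047, 0.2176]
eef_rot: [-0.577, 0.577, -0.408, 0.408]
wrist_force: [-0.4, -1.0, -1.3]
opening: 0.192
```

```bash
python3 look.py w9; python3 look.py w9b
```

```text
10.95 [ 0.4958 -0.047   0.2176] rot [[0.3333, -0.0004, 0.9428], [-0.9428, 0.0001, 0.3333], [-0.0003, -1.0, -0.0003]] F [-0.4  -0.96 -1.28] T [ 0.033 -0.028 -0.029] dq 0.0108 0.192
n 3961 tooltip [0.0029 0.1215 0.0107] world tip [ 0.5068 -0.0462  0.0961] axis slope [-0.1194 -0.0061]
axis at mouths [ 0.5042 -0.0463] [ 0.5102 -0.046 ]
11.0 [ 0.496  -0.0471  0.2179] rot [[0.3333, 0.0002, 0.9428], [-0.9428, -0.0001, 0.3333], [0.0001, -1.0, 0.0001]] F [-0.59  0.12 -0.69] T [ 0.002 -0.018 -0.03 ] dq 0.0051 0.193
n 3967 tooltip [0.0029 0.1215 0.0106] world tip [ 0.507  -0.0463  0.0964] axis slope [-0.119  -0.0049]
axis at mouths [ 0.5044 -0.0464] [ 0.5104 -0.0462]
```

View pics/w9.png

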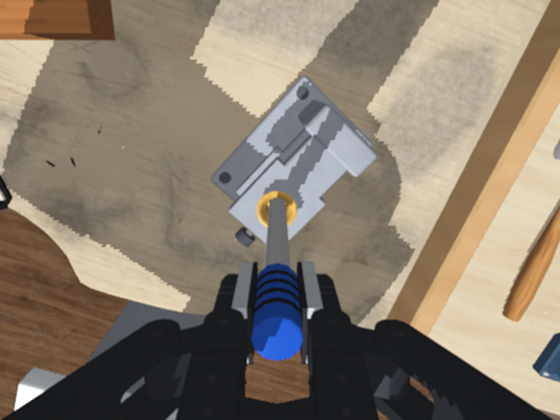

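The tip is through the upper bushing with no contact force; the rod fit is now contaminated by the stand and I'm ignoring it. Continuing.

Request:
step_arm(commands=[[0, 0, 0, 0, 0.2, 0, 0], [0, 0, 0, 0, 0.2, 0, 0], [0, 0, 0, 0, 0.2, 0, 0], [0, 0, 0, 0, 0.2, 0, 0], [0, 0, 0, 0, 0.2, 0, 0], [0, 0, 0, 0, 0, 0, 0], [0, 0, 0, 0, 0, 0, 0]])

```text
time_s: 11.75
eef_pos: [0.4958, -0.047, 0.1876]
eef_rot: [-0.577, 0.577, -0.408, 0.408]
wrist_force: [0.5, -0.2, -1.4]
opening: 0.193
```

Request:
step_arm(commands=[[0, 0, 0, 0, 0.2, 0, 0], [0, 0, 0, 0, 0.2, 0, 0], [0, 0, 0, 0, 0.2, 0, 0], [0, 0, 0, 0, 0, 0, 0], [0, 0, 0, 0, 0, 0, 0]])

```text
time_s: 12.25
eef_pos: [0.4957, -0.047, 0.1695]
eef_rot: [-0.577, 0.577, -0.408, 0.408]
wrist_force: [1.0, -0.5, -0.9]
opening: 0.195
```

```bash
sed -i 's/T\[...,1\]<.115/T[...,1]<YMAX/; s/^def rodfit/YMAX=.115\ndef rodfit/' h.py; sed -i 's/^n=sys/import h; h.YMAX=min(.115,ctrl.get_obs()["eef_pos"][2]-.125)\nn=sys/' look.py; python3 look.py w10
```

```text
12.25 [ 0.4957 -0.047   0.1695] rot [[0.3333, -0.0006, 0.9428], [-0.9428, 0.0002, 0.3333], [-0.0004, -1.0, -0.0005]] F [ 1.01 -0.54 -0.94] T [-0.017 -0.009  0.012] dq 0.0077 0.195
n 612 tooltip [-5.000e-04  1.215e-01 -1.000e-04] world tip [ 0.4953 -0.0465  0.048 ] axis slope [ 0.0026 -0.0007]
axis at mouths [ 0.4955 -0.0466] [ 0.4954 -0.0466]
```

View pics/w10.png

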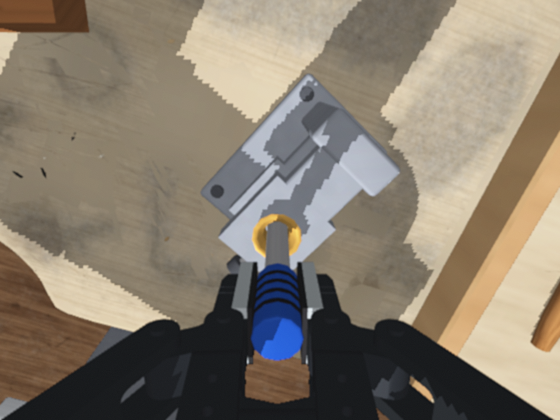

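No contact so far and the tip is at about z = .048. Final 12 mm to mid-gap.

Request:
step_arm(commands=[[0, 0, 0, 0, 0.2, 0, 0], [0, 0, 0, 0, 0.22, 0, 0], [0, 0, 0, 0, 0, 0, 0], [0, 0, 0, 0, 0, 0, 0], [0, 0, 0, 0, 0, 0, 0], [0, 0, 0, 0, 0, 0, 0]])

```text
time_s: 12.9
eef_pos: [0.496, -0.0471, 0.1574]
eef_rot: [0.577, -0.577, 0.408, -0.408]
wrist_force: [0.2, -0.6, -1.2]
opening: 0.197
```

```bash
python3 look.py w11; python3 look.py w11b
python3 - <<'E'
from bench import ctrl
from h import *
a=cv2.imread("pics/w11.png");b=cv2.imread("pics/w5.png")
for x in (b,a): print(bluetop(x,None,0,(240,250,320,380))[:1])
s,d=ctrl.camera("scene");t,_=ctrl.camera("top")
W=world(d,ctrl.get_calibration("scene"))
cv2.imwrite("pics/s11.png",np.vstack([cv2.resize(s[140:280,220:380],(640,560))]))
cv2.imwrite("pics/w11c.png",cv2.resize(a[190:290,220:340],(720,600),interpolation=cv2.INTER_CUBIC))
E
```

```text
12.9 [ 0.496  -0.0471  0.1574] rot [[0.3333, 0.0005, 0.9428], [-0.9428, -0.0001, 0.3333], [0.0003, -1.0, 0.0004]] F [ 0.17 -0.6  -1.23] T [-0.014  0.041  0.05 ] dq 0.0016 0.197
n 423 tooltip [-0.0003  0.1215 -0.0005] world tip [ 0.4956 -0.047   0.0359] axis slope [0.0037 0.0028]
axis at mouths [ 0.4959 -0.0468] [ 0.4957 -0.0469]
12.95 [ 0.496  -0.0471  0.1574] rot [[0.3333, 0.0004, 0.9428], [-0.9428, -0.0001, 0.3333], [0.0003, -1.0, 0.0003]] F [ 0.65  0.31 -1.24] T [-0.014 -0.033 -0.04 ] dq 0.0031 0.194
n 420 tooltip [-0.0005  0.1215 -0.0003] world tip [ 0.4956 -0.0467  0.0359] axis slope [ 0.0029 -0.0004]
axis at mouths [ 0.4959 -0.0468] [ 0.4957 -0.0467]
[(array([ 250,  301,   54,   60, 2559], dtype=int32), array([276.7569363 , 330.68229777]))]
[(array([ 250,  301,   54,   60, 2540], dtype=int32), array([276.76574803, 330.43503937]))]
```

View pics/s11.png

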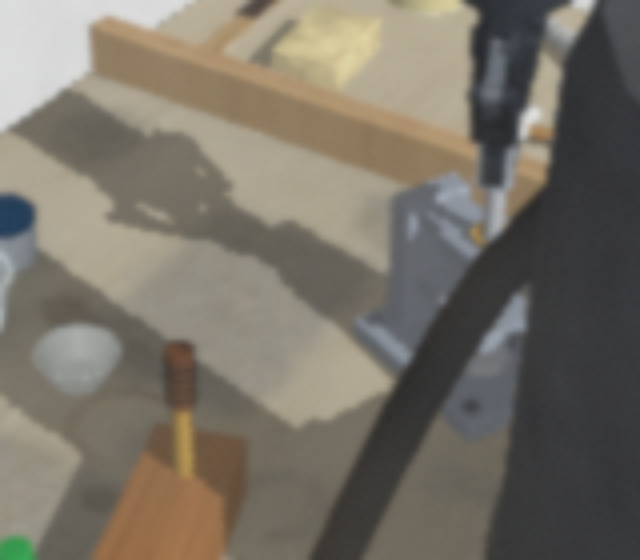

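View pics/w11c.png

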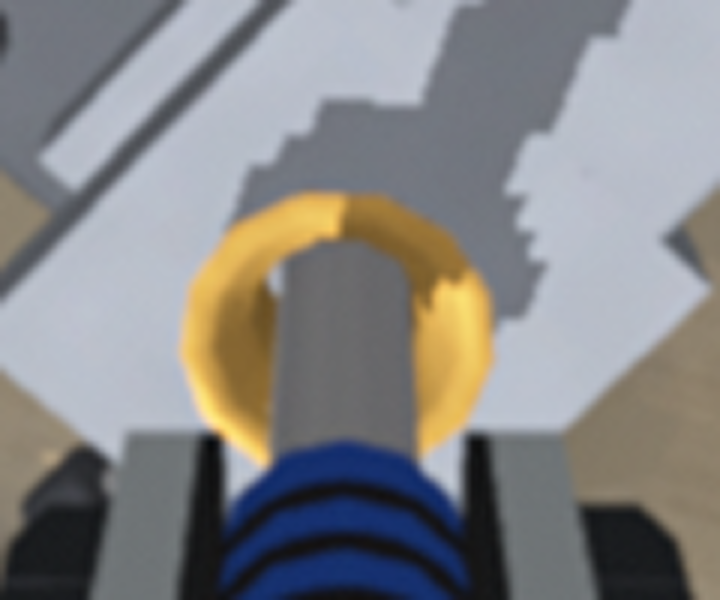

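The rod is centred in the mouth (rod at column 345 against 338 in the 6x crop), wrist force shows only the weight, and the punch and bowl are untouched. I'll cross-check the tip height from the grip's cap height, then hand in.

Run:
```python
from h import *
import pickle
for n in ("w5","w11"):
    c,o=pickle.load(open(f"pics/{n}.pkl","rb"));W=world(np.load(f"pics/{n}.npy"),c)
    z=W[330:352,268:288,2].ravel();print(n,np.nanmedian(z)-.160, "expect",o["eef_pos"][2]-.1215)
```

```text
w5 0.14433340107807627 expect 0.1450434021979644
w11 0.03526243859684158 expect 0.03590606776851926
```

Run:
```python
from bench import ctrl
print(ctrl.hand_in())
```

```text
the job is handed in; nothing more can be done
None
```

I took the blue-grip ram out of the rack, threaded it down through both bushings and handed the job in at about 13 s of the 48 s. The gripper is still holding the ram by its grip. `hand_in` reports no verdict.

**Last checks before handing in:**
- **Tip height:** about 35–36 mm above the worktop, against a gap of 25–46 mm. The tool pose gave 35.9 mm and the depth reading of the grip's top gave 35.3 mm. I could not see the tip in the gap directly.
- **Alignment:** the ram's axis is about 0.5 mm from the bushing centre, where the clearance is 1.5 mm, and it tilts by about 0.3° or less.
- **Contact:** the wrist force matched the ram's weight only (about 1.2 N downward, under 1 N sideways), so it is not jammed. The arm was still and the grip had not slipped.
- **Bystanders:** in the last scene picture the punch was still in the rack and the white bowl was in its place. The ring clamp and most of the green look-alike were outside the crop I viewed, but the arm did not go near the clamp or touch the look-alike.

**Checks that failed or disagreed:**
- The top and wrist cameras differed by about 1 mm on the bushing and 3 mm on the ram. I relied on the wrist camera, which matched where the ram was actually gripped.
- One rod fit, with the tip just through the upper bushing, was thrown off by the stand. I discarded it and restricted the later fits to the rod above the bushing.
- One 2.1 mm sideways correction came out as 2.8 mm. I corrected it before inserting the ram.

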